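# Close the blue vial tray and start the run

## Robot

A 6-joint arm with a two-finger parallel gripper is mounted at the origin on the work surface. World frame = base frame: x ahead of the robot, y to its left, z up, the work surface at z = 0. Lengths are in mm, angles in rad, forces in N, time in s.
With the tool pointing down it reaches from about 350 to 775 mm from the base axis. Payload 7.3 kg.
Tool frame: the origin (TCP) lies at the very end of the fingers, on their centre line; the grasp point (between the pads) lies bot.grip_point_offset behind it (bot.grip_point_offset is the distance from the TCP to the grasp point, in mm); z points along the fingers, y is the line along which they close (so a half turn about z gives the same grasp; the last joint's range is limited). The gripper opens to 92 mm and grips with 3 to 60 N. Pads are 19 mm wide; open, the fingers measure 130 mm over their backs; the gripper's body (75 mm by 190 mm) begins 47 mm behind the grasp point.
Start: joints at [1.182, 0.342, 1.524, -0, 1.275, -0.146], TCP at [126.205, 509.625, 226.741] pointing down, gripper open.
Joint ranges: [-2.53, 2.53], [-0.77, 2.02], [0.04, 2.7], [-1, 4.14], [0.28, 2.66], [-3.11, 3.11]. Speed limits (rad/s): [2.57, 2.57, 3.14, 3.14, 3.14, 3.14].

## Interface

Orientations are given as [roll, pitch, yaw] about the fixed x, y, z axes, in that order (R = Rz(yaw) Ry(pitch) Rx(roll)).
In Python, from plant import bot gives the robot as it stands. The module is installed in compiled form; this text tells all that it offers.
- The arm moves only by the tool carry_out, never from a script. Its argument "plan" is a list of rows, each an object of numbers: "tx", "ty", "tz": the shift along the world's x, y, z in mm; "rx", "ry", "rz": the turn, a rotation vector about the world's x, y, z in rad. A call has 1 to 12 rows; each row shifts and turns the commanded pose from where the row before left it; what a row does not reach is not made up. A row lasts 1/10 s, in which the tool goes at most 50 mm and 8.59 degrees, less where a joint would pass 70% of its speed; a pose out of reach is approached as far as the arm can. A call with a gripper value outside its range is refused whole. "gripper" is the closure, from 0 (fully open) to 1 (shut), set as the call begins (left out, the last holds). The fingers move at their own pace and stop on an object; the grip force is fixed at half the most. Time passes only in rows, so rows that do not move let the fingers close. It gives the time, the measured TCP pose, the force, the opening and the grip force at its end, in the units of the state.
- bot.get_obs(): the state, without advancing time (a new reading comes with each control period).
- bot.capture(name): name is "scene" or "top"; returns the picture (400x640x3 uint8, red, green, blue); there is no depth.
- bot.camera_model(name): a dict with "camera_matrix" (3x3 intrinsics, pixels), "R" (3x3) and "t" (3): a world point X has camera coordinates R X + t. Camera axes: x right, y down, z forward; pixel columns grow to the right and rows downward; lengths in mm; the calibration is good to about 2 mm. A picture is of the moment at which its call begins. camera_model takes no time and is no camera call.
- bot.close_job(): hands the job in; it is judged then, once.
The state is a dict: "time": time; "joint_positions": joint angles; "dq": joint speeds; "tau": joint torques, N m; "tool_pos": TCP position; "tcp_rot": TCP orientation; "contact_force": force on the tool from outside, world axes, zero at the start; "moment": the same for the moment, N m; "grip_width": finger opening in mm; "finger_force": force on a finger pad.
Only numpy, scipy, OpenCV 4.12 (cv2) and the standard library are available. Lean on these libraries where they do the work, as an engineer would, in place of code of your own. Each camera call takes 0.05 s, during which the arm holds its last target. There are 200 camera calls.

## Task

With the fingertips, gently push the blue vial tray fully home into its unit, then press the green start button on the console lightly, all the way down for a moment, and let it come up again. Leave the grey tray partly out as it is, press none of the other buttons, and leave everything else on the bench undisturbed; nothing is to be gripped or lifted.

Things in the scene. Friction and masses are not known exactly. Their poses are not given: they have to be found in the camera images.
- blue_tray (a joint): sliding vial tray of the unit with the BLUE tray. m; 0 = fully home (hard end stop), grows as the tray comes out towards the robot side (max 0.1). Slides with about 2 N of friction and stays where it is left; no spring or latch
- blue_tray_front (a point): middle of the outer face of the blue tray's upright front plate (face 90 mm wide, 44 mm tall, from 8 to 52 mm above the bench; plate 12 mm thick; this point is 30 mm above the bench). x points into the unit, along the closing push; y across the face; z up. It moves with the tray. Amber vials with white caps stand on the tray behind the plate and are fast to it
- blue_unit: white housing of the blue tray's unit, fixed to the bench: 180 mm long (x), 110 mm wide (y), 70 mm high, clear roof; origin under its centre, x towards its rear. With the tray home the front plate's face still stands 30 mm proud of the housing
- grey_tray (a joint): the same tray, in GREY, in an identical unit beside it; same joint meaning; it is partly out too and is to stay so
- grey_tray_front (a point): as blue_tray_front, for the grey tray
- grey_unit: housing of the grey tray's unit, same size as blue_unit
- console: white control console fixed to the bench, 150 x 150 mm, 30 mm high, origin under its centre; carries four round push buttons in a square of 66 mm pitch: green, yellow, red and white; which is where changes
- start_base: black round housing of the GREEN start button, 44 mm wide, 12 mm tall, on the console; origin at the middle of its underside, 30 mm above the bench
- start (a joint): travel of the GREEN start button: m; 0 = up, 0.006 = fully down; spring return, 1.5 N to move it and 5 N fully down
- start_top (a point): middle of the GREEN button's flat top (28 mm wide, 52 mm above the bench when up); pressed straight down
- pause (a joint): travel of the yellow button, same kind as start; not to be pressed
- pause_top (a point): middle of the yellow button's flat top
- stop (a joint): travel of the red button, same kind as start; not to be pressed
- stop_top (a point): middle of the red button's flat top
- light (a joint): travel of the white button, same kind as start; not to be pressed
- light_top (a point): middle of the white button's flat top
- amber_bottle: amber glass bottle with a white cap, 70 wide, 150 tall (sizes in mm); loose, origin at the middle of its underside
- beaker: empty glass beaker, 64 wide, 80 tall (sizes in mm); loose, origin at the middle of its underside
- vial: single amber vial with a white cap, 22 wide, 45 tall (sizes in mm); loose, origin at the middle of its underside
- spanner: steel spanner lying flat, 150 long (sizes in mm); loose, origin at the middle of its underside
- jar: jar with a blue cap, 60 wide, 70 tall (sizes in mm); loose, origin at the middle of its underside
- mouse: round black computer mouse, 60 wide, 34 tall, on a thin blue pad (sizes in mm); loose, origin at the middle of its underside

How it is judged (in metres and radians):
On the way, in this order (a step that is already met when the one before it is completed fails the run):
1. the blue tray is fully home (value of joint blue_tray below 0.005 m), for 0.2 s.
2. the green button is pressed down (value of joint start above 0.0045 m and value of joint blue_tray below 0.005 m), for 0.05 s.
At the end, for the whole second after the job is handed in: Blue tray within 5 mm of fully home, green button back up (within 2 mm), the other buttons up, the grey tray within 10 mm of where it was and every loose thing within 15 mm of where it was (value of joint blue_tray below 0.005 m and value of joint each of start, pause, stop, light below 0.002 m and distance of grey_tray_front from where it was at the start of the episode below 0.01 m and distance of each of amber_bottle, beaker, vial, spanner, jar, mouse from where it was at the start of the episode below 0.015 m); the robot touches nothing.
It fails at once if the green button is pressed before the blue tray is home (value of joint start above 0.003 m and value of joint blue_tray above 0.008 m).
It fails at once if another button is pressed (more than 3 mm) (value of joint any of pause, stop, light above 0.003 m).
It fails at once if the grey tray is moved more than 10 mm (distance of grey_tray_front from where it was at the start of the episode above 0.01 m).
It fails at once if a loose thing is moved or lifted by more than 15 mm (distance of any of amber_bottle, beaker, vial, spanner, jar, mouse from where it was at the start of the episode above 0.015 m).
It fails at once if the blue tray's unit or the green button is pushed harder than 30 N (contact force between any of blue_unit, start_base and anything else above 30 N).
It also fails if it takes over 40 s, if anything falls off the work surface, if the arm or the gripper's body presses on something with over 40 N, if the wrist force passes 120 N, or if a joint passes its speed limit or range.

## Working session

There is one attempt and no reset: what is moved stays moved. The work goes in short steps, Python scripts to look and compute and a tool call to move; the robot and the scene stay as the last step left them, time stands still between calls to the robot, and variables do not carry over. Pictures are saved under pics/ and viewed, at most 10 in all, crops included, and the job is handed in when it is done.

Besides the shell and the picture viewer there is one more tool, called after "Call:" in YAML: its name, and indented under it one key for each argument. carry_out: Moves the arm, as the interface text tells. Its arguments: {"type":"object","properties":{"plan":{"type":"array"},"gripper":{"type":"number"}},"required":["plan"]}

```bash
mkdir -p pics
python3 - <<'E'
from plant import bot
import cv2
for n in("scene","top"):
    cv2.imwrite(f"pics/{n}0.png",bot.capture(n)[:,:,::-1])
    m=bot.camera_model(n);print(n,m)
print(bot.get_obs(),bot.grip_point_offset)
E
```

```text
scene {'camera_matrix': array([[372.3372696 ,   0.        , 321.61320757],
       [  0.        , 372.3372696 , 204.14903555],
       [  0.        ,   0.        ,   1.        ]]), 'R': array([[ 0.7201616 ,  0.69376592,  0.00749136],
       [ 0.47841367, -0.48873801, -0.72955844],
       [-0.50248147,  0.52898394, -0.68387745]]), 't': array([-420.38208668, -239.18558007, 1505.96721225])}
top {'camera_matrix': array([[464.48769619,   0.        , 315.51060605],
       [  0.        , 464.48769619, 197.01583197],
       [  0.        ,   0.        ,   1.        ]]), 'R': array([[-4.53044507e-04, -9.99996483e-01, -2.61310835e-03],
       [-9.83755915e-01,  9.14764759e-04, -1.79508947e-01],
       [ 1.79510706e-01,  2.48933526e-03, -9.83752870e-01]]), 't': array([  17.58508927,  572.49754904, 1264.18738988])}
{'time': 0.1, 'joint_positions': array([ 1.18199307e+00,  3.42619235e-01,  1.52490706e+00, -2.43214288e-05,
        1.27539553e+00, -1.45976076e-01]), 'dq': array([ 0.00131867, -0.00054251, -0.00347681,  0.00136811, -0.00097534,
       -0.00024797]), 'tau': array([ 2.17971479e-03, -4.31993115e+01, -2.44697535e+01,  7.20071350e-02,
        5.25620522e-02, -7.40709766e-05]), 'tool_pos': array([126.07198567, 509.27074799, 226.13704662]), 'tcp_rot': array([-3.14027424e+00, -1.70327240e-04,  2.89877246e+00]), 'contact_force': array([ 0.41587858, -0.21151021,  0.08213345]), 'moment': array([ 0.04719418, -0.02614577, -0.02659018]), 'finger_force': 0.0, 'grip_width': 91.79798609662024} 18.8
```

View pics/scene0.png

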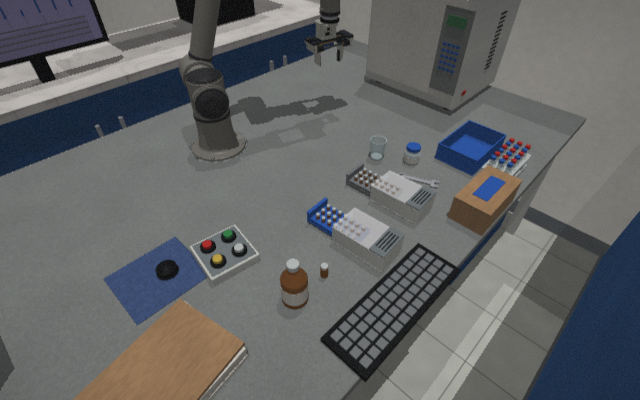

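View pics/top0.png

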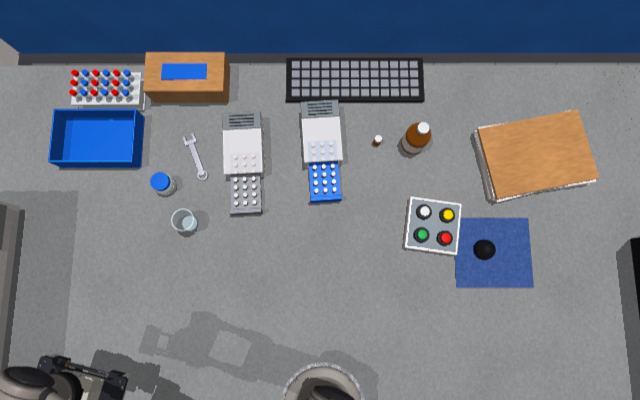

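The top view shows the blue tray at about (325,182) with its unit at (321,135), the green button at (422,235), and the grey tray at (246,195). The scene view agrees: blue tray (327,217), green button (228,235).

```bash
cat > h.py <<'E'
from plant import bot
import cv2,numpy as np
def ray(n,uv,z):
    m=bot.camera_model(n);R=m["R"];c=-R.T@m["t"]
    d=R.T@np.linalg.inv(m["camera_matrix"])@[uv[0],uv[1],1]
    return c+d*(z-c[2])/d[2]
def mask(im,h0,h1,s,v,box):
    h=cv2.cvtColor(im,cv2.COLOR_RGB2HSV);k=cv2.inRange(h,(h0,s,v),(h1,255,255));o=np.zeros_like(k)
    x0,y0,x1,y1=box;o[y0:y1,x0:x1]=k[y0:y1,x0:x1];return o
E
python3 - <<'E'
from h import *
np.set_printoptions(precision=1,suppress=True)
t=bot.capture("top");s=bot.capture("scene")
for n,im,b,g in(("top",t,(295,150,350,215),(405,200,440,250)),("scene",s,(300,190,350,245),(215,225,240,245))):
    k=mask(im,100,130,120,60,b);c=max(cv2.findContours(k,0,1)[0],key=cv2.contourArea)
    q=cv2.boxPoints(cv2.minAreaRect(c));print(n,"blue",cv2.contourArea(c));
    for p in q:print(p,ray(n,p,52),ray(n,p,8))
    k=mask(im,45,85,100,50,g);M=cv2.moments(k,True);p=(M['m10']/M['m00'],M['m01']/M['m00']);print("green",p,M['m00'],ray(n,p,51))
k=mask(t,0,180,0,170,(295,95,350,170));c=max(cv2.findContours(k,0,1)[0],key=cv2.contourArea)
for p in cv2.boxPoints(cv2.minAreaRect(c)):print("unit",p,ray("top",p,70))
a=cv2.resize(t[90:260,220:480],None,fx=3,fy=3,interpolation=2);cv2.imwrite("pics/c1.png",a[:,:,::-1])
a=cv2.resize(s[160:270,200:420],None,fx=3.6,fy=3.6,interpolation=2);cv2.imwrite("pics/c2.png",a[:,:,::-1])
E
```

```text
top blue 1136.5
[307.8 162.5] [673.1  39.3  52. ] [684.6  40.2   8. ]
[339.  160.7] [678.5 -50.3  52. ] [690.1 -52.5   8. ]
[341.3 200.6] [562.  -55.8  52. ] [569.7 -58.2   8. ]
[310.1 202.5] [556.8  32.4  52. ] [564.3  33.    8. ]
green (421.8695652173913, 233.94565217391303) 92.0 [ 467.5 -279.8   51. ]
scene blue 509.0
[303.1 218.4] [585. -83.  52.] [552.8 -53.6   8. ]
[318.4 193.4] [538.   31.8  52. ] [503.3  67.4   8. ]
[346.1 210.3] [655.2  35.2  52. ] [626.9  71.1   8. ]
[330.8 235.3] [692.4 -74.8  52. ] [666.1 -45.    8. ]
green (227.60294117647058, 233.91176470588235) 68.0 [ 472.7 -280.3   51. ]
unit [301.1 118.2] [800.2  58.5  70. ]
unit [339.5 115.6] [807.8 -52.2  70. ]
unit [342.4 159.4] [677.4 -59.2  70. ]
unit [304.1 162. ] [670.1  49.5  70. ]
```

View pics/c1.png

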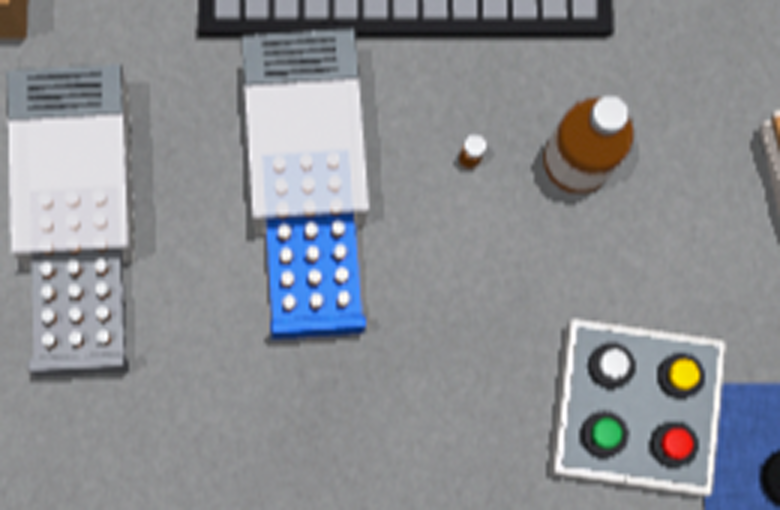

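View pics/c2.png

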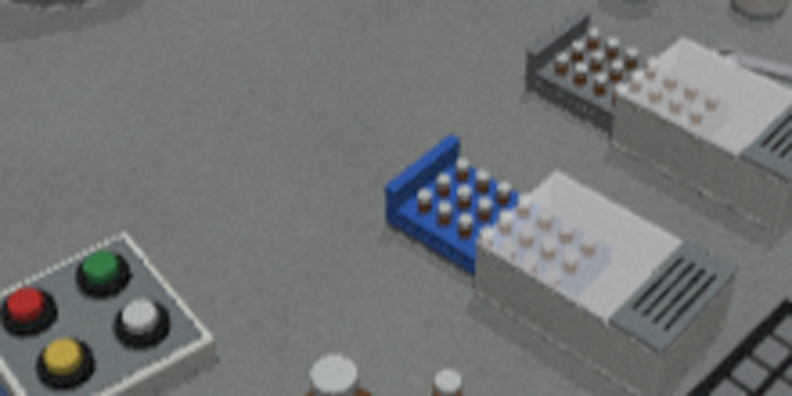

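Call:
carry_out:
  plan:
    - {"tx":28,"ty":-37,"rz":0.025}
    - {"tx":28,"ty":-37,"rz":0.025}
    - {"tx":28,"ty":-37,"rz":0.025}
    - {"tx":28,"ty":-37,"rz":0.025}
    - {"tx":28,"ty":-37,"rz":0.025}
    - {"tx":28,"ty":-37,"rz":0.025}
    - {"tx":28,"ty":-37,"rz":0.025}
    - {"tx":28,"ty":-37,"rz":0.025}
    - {"tx":28,"ty":-37,"rz":0.025}
    - {"tx":28,"ty":-37,"rz":0.025}
    - {"tx":28,"ty":-37,"rz":0.025}
    - {"tx":28,"ty":-37,"rz":0.025}
  gripper: 1

```text
invalid input at $.plan[0]: expected keys tx, ty, tz, rx, ry, rz
```

Call:
carry_out:
  plan:
    - {"tx":28,"ty":-37,"tz":0,"rx":0,"ry":0,"rz":0.025}
    - {"tx":28,"ty":-37,"tz":0,"rx":0,"ry":0,"rz":0.025}
    - {"tx":28,"ty":-37,"tz":0,"rx":0,"ry":0,"rz":0.025}
    - {"tx":28,"ty":-37,"tz":0,"rx":0,"ry":0,"rz":0.025}
    - {"tx":28,"ty":-37,"tz":0,"rx":0,"ry":0,"rz":0.025}
    - {"tx":28,"ty":-37,"tz":0,"rx":0,"ry":0,"rz":0.025}
    - {"tx":28,"ty":-37,"tz":0,"rx":0,"ry":0,"rz":0.025}
    - {"tx":28,"ty":-37,"tz":0,"rx":0,"ry":0,"rz":0.025}
    - {"tx":28,"ty":-37,"tz":0,"rx":0,"ry":0,"rz":0.025}
    - {"tx":28,"ty":-37,"tz":0,"rx":0,"ry":0,"rz":0.025}
    - {"tx":28,"ty":-37,"tz":0,"rx":0,"ry":0,"rz":0.025}
    - {"tx":28,"ty":-37,"tz":0,"rx":0,"ry":0,"rz":0.025}
  gripper: 1

```text
time: 1.4
tool_pos: [463.0, 63.8, 226.8]
tcp_rot: [3.141, 0.0, -3.084]
contact_force: [0.6, 1.1, 0.1]
grip_width: 2.1
finger_force: 0.0
```

Call:
carry_out:
  plan:
    - {"tx":19,"ty":-26,"tz":0,"rx":0,"ry":0,"rz":0}
    - {"tx":19,"ty":-26,"tz":0,"rx":0,"ry":0,"rz":0}
    - {"tx":19,"ty":-26,"tz":0,"rx":0,"ry":0,"rz":0}
    - {"tx":0,"ty":0,"tz":-40,"rx":0,"ry":0,"rz":0}
    - {"tx":0,"ty":0,"tz":-40,"rx":0,"ry":0,"rz":0}
    - {"tx":0,"ty":0,"tz":-40,"rx":0,"ry":0,"rz":0}
    - {"tx":0,"ty":0,"tz":-40,"rx":0,"ry":0,"rz":0}
    - {"tx":0,"ty":0,"tz":-20,"rx":0,"ry":0,"rz":0}
    - {"tx":0,"ty":0,"tz":-16,"rx":0,"ry":0,"rz":0}
    - {"tx":0,"ty":0,"tz":0,"rx":0,"ry":0,"rz":0}
    - {"tx":0,"ty":0,"tz":0,"rx":0,"ry":0,"rz":0}

```text
time: 2.5
tool_pos: [519.3, -12.4, 30.9]
tcp_rot: [3.141, -0.0, -3.084]
contact_force: [0.1, -0.3, 0.1]
grip_width: 0.7
finger_force: 0.0
```

Run:
```python
from h import *
t=bot.capture("top");s=bot.capture("scene")
a=cv2.resize(t[120:260,250:400],None,fx=3,fy=3,interpolation=2);b=cv2.resize(s[140:280,230:340],None,fx=3,fy=3,interpolation=2)
cv2.imwrite("pics/d1.png",np.hstack([a,b])[:,:,::-1]);print(bot.get_obs()["contact_force"])
```

```text
[ 0.75052123 -0.54816024  0.68170003]
```

View pics/d1.png

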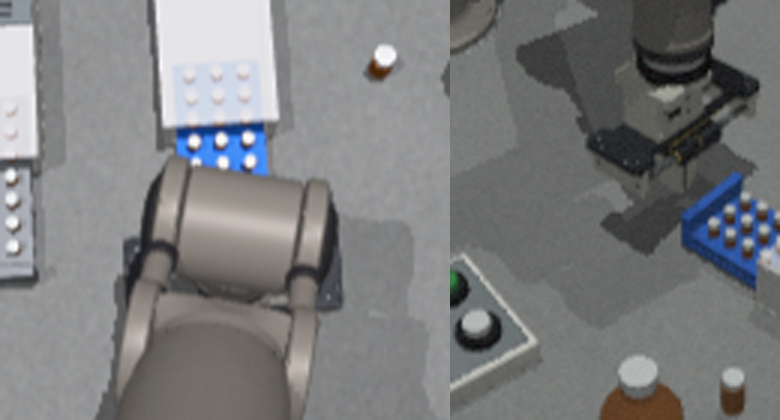

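The picture shows the closed fingers just short of the blue plate, centred on it and clear of everything else. Pushing now.

Call:
carry_out:
  plan:
    - {"tx":6,"ty":0.3,"tz":0,"rx":0,"ry":0,"rz":0}
    - {"tx":6,"ty":0.3,"tz":0,"rx":0,"ry":0,"rz":0}
    - {"tx":6,"ty":0.3,"tz":0,"rx":0,"ry":0,"rz":0}
    - {"tx":5,"ty":0.3,"tz":0,"rx":0,"ry":0,"rz":0}
    - {"tx":5,"ty":0.3,"tz":0,"rx":0,"ry":0,"rz":0}
    - {"tx":5,"ty":0.3,"tz":0,"rx":0,"ry":0,"rz":0}
    - {"tx":5,"ty":0.3,"tz":0,"rx":0,"ry":0,"rz":0}
    - {"tx":5,"ty":0.3,"tz":0,"rx":0,"ry":0,"rz":0}
    - {"tx":5,"ty":0.3,"tz":0,"rx":0,"ry":0,"rz":0}
    - {"tx":5,"ty":0.3,"tz":0,"rx":0,"ry":0,"rz":0}
    - {"tx":5,"ty":0.3,"tz":0,"rx":0,"ry":0,"rz":0}
    - {"tx":5,"ty":0.3,"tz":0,"rx":0,"ry":0,"rz":0}

```text
time: 3.8
tool_pos: [582.4, -8.6, 30.6]
tcp_rot: [3.141, -0.0, -3.084]
contact_force: [-2.7, 0.4, 1.2]
grip_width: 0.5
finger_force: 1.2
```

Pushing at about 2.7 N, as expected from friction.

Call:
carry_out:
  plan:
    - {"tx":4,"ty":0.2,"tz":0,"rx":0,"ry":0,"rz":0}
    - {"tx":4,"ty":0.2,"tz":0,"rx":0,"ry":0,"rz":0}
    - {"tx":4,"ty":0.2,"tz":0,"rx":0,"ry":0,"rz":0}
    - {"tx":4,"ty":0.2,"tz":0,"rx":0,"ry":0,"rz":0}
    - {"tx":4,"ty":0.2,"tz":0,"rx":0,"ry":0,"rz":0}
    - {"tx":4,"ty":0.2,"tz":0,"rx":0,"ry":0,"rz":0}
    - {"tx":4,"ty":0.2,"tz":0,"rx":0,"ry":0,"rz":0}
    - {"tx":3,"ty":0.2,"tz":0,"rx":0,"ry":0,"rz":0}
    - {"tx":2,"ty":0.1,"tz":0,"rx":0,"ry":0,"rz":0}

```text
time: 4.7
tool_pos: [615.5, -7.1, 30.7]
tcp_rot: [3.142, 0.0, -3.084]
contact_force: [-1.8, 1.9, -0.2]
grip_width: 1.0
finger_force: 1.1
```

Run:
```python
from h import *
np.set_printoptions(precision=1,suppress=True)
s=bot.capture("scene")
print(bot.get_obs()["tool_pos"],bot.get_obs()["contact_force"])
cv2.imwrite("pics/e1.png",cv2.resize(s[160:280,280:420],None,fx=5,fy=5,interpolation=2)[:,:,::-1])
```

```text
[615.8  -7.1  30.8] [-0.2  1.1  0.6]
```

View pics/e1.png

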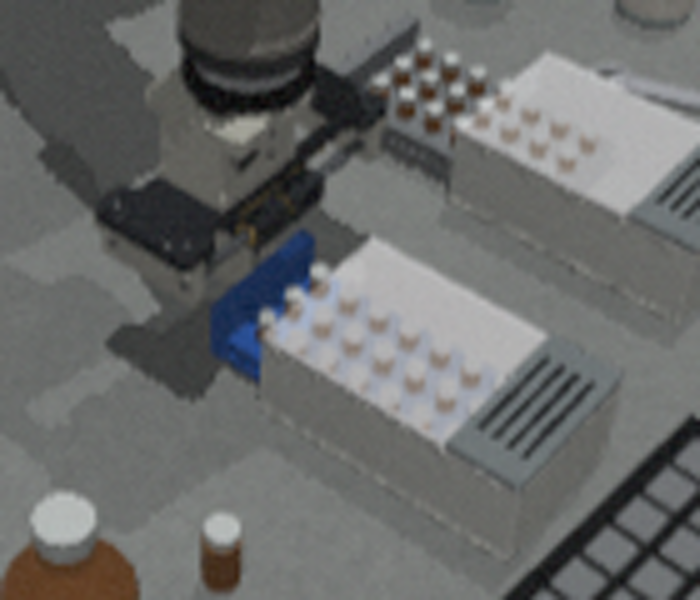

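The tray is still some 20 mm out, and the gripper is clear of the grey tray. I'll continue in finer steps.

Call:
carry_out:
  plan:
    - {"tx":2,"ty":0.1,"tz":0,"rx":0,"ry":0,"rz":0}
    - {"tx":2,"ty":0.1,"tz":0,"rx":0,"ry":0,"rz":0}
    - {"tx":2,"ty":0.1,"tz":0,"rx":0,"ry":0,"rz":0}
    - {"tx":2,"ty":0.1,"tz":0,"rx":0,"ry":0,"rz":0}
    - {"tx":1,"ty":0.1,"tz":0,"rx":0,"ry":0,"rz":0}

```text
time: 5.25
tool_pos: [624.5, -6.6, 30.8]
tcp_rot: [3.142, 0.0, -3.084]
contact_force: [-2.5, 0.2, -0.5]
grip_width: 0.3
finger_force: 1.0
```

Call:
carry_out:
  plan:
    - {"tx":1,"ty":0.1,"tz":0,"rx":0,"ry":0,"rz":0}
    - {"tx":1,"ty":0.1,"tz":0,"rx":0,"ry":0,"rz":0}
    - {"tx":1,"ty":0.1,"tz":0,"rx":0,"ry":0,"rz":0}

```text
time: 5.55
tool_pos: [627.3, -6.4, 30.8]
tcp_rot: [-3.142, 0.0, -3.084]
contact_force: [-1.9, 0.3, -0.8]
grip_width: 0.0
finger_force: 1.0
```

Call:
carry_out:
  plan:
    - {"tx":1,"ty":0.1,"tz":0,"rx":0,"ry":0,"rz":0}
    - {"tx":1,"ty":0.1,"tz":0,"rx":0,"ry":0,"rz":0}

```text
time: 5.75
tool_pos: [629.3, -6.2, 30.8]
tcp_rot: [-3.141, 0.0, -3.084]
contact_force: [-2.5, -1.1, -0.8]
grip_width: 0.6
finger_force: 1.0
```

Call:
carry_out:
  plan:
    - {"tx":1,"ty":0.1,"tz":0,"rx":0,"ry":0,"rz":0}
    - {"tx":1,"ty":0.1,"tz":0,"rx":0,"ry":0,"rz":0}

```text
time: 5.95
tool_pos: [631.3, -6.1, 30.8]
tcp_rot: [-3.141, 0.0, -3.084]
contact_force: [-2.4, -1.2, -0.6]
grip_width: 0.6
finger_force: 1.0
```

Call:
carry_out:
  plan:
    - {"tx":1,"ty":0.1,"tz":0,"rx":0,"ry":0,"rz":0}

```text
time: 6.05
tool_pos: [632.4, -6.0, 30.8]
tcp_rot: [-3.141, 0.0, -3.084]
contact_force: [-2.2, -2.2, -0.1]
grip_width: 0.3
finger_force: 1.0
```

Call:
carry_out:
  plan:
    - {"tx":1,"ty":0.1,"tz":0,"rx":0,"ry":0,"rz":0}

```text
time: 6.15
tool_pos: [633.0, -5.9, 30.7]
tcp_rot: [-3.141, -0.001, -3.084]
contact_force: [-6.2, -2.6, 3.7]
grip_width: 0.4
finger_force: 2.9
```

Force is rising at the predicted stop (633 against 634). I'll nudge slightly further to confirm.

Call:
carry_out:
  plan:
    - {"tx":0.5,"ty":0,"tz":0,"rx":0,"ry":0,"rz":0}
    - {"tx":0,"ty":0,"tz":0,"rx":0,"ry":0,"rz":0}
    - {"tx":0,"ty":0,"tz":0,"rx":0,"ry":0,"rz":0}

```text
time: 6.45
tool_pos: [633.0, -5.9, 30.8]
tcp_rot: [-3.141, -0.002, -3.084]
contact_force: [-5.5, -1.8, 1.9]
grip_width: 0.5
finger_force: 2.5
```

Call:
carry_out:
  plan:
    - {"tx":-10,"ty":-0.6,"tz":0,"rx":0,"ry":0,"rz":0}
    - {"tx":-30,"ty":-1.8,"tz":0,"rx":0,"ry":0,"rz":0}
    - {"tx":0,"ty":0,"tz":40,"rx":0,"ry":0,"rz":0}
    - {"tx":0,"ty":0,"tz":40,"rx":0,"ry":0,"rz":0}
    - {"tx":-15,"ty":-34,"tz":0,"rx":0,"ry":0,"rz":0}
    - {"tx":-15,"ty":-34,"tz":0,"rx":0,"ry":0,"rz":0}
    - {"tx":-15,"ty":-34,"tz":0,"rx":0,"ry":0,"rz":0}
    - {"tx":-15,"ty":-34,"tz":0,"rx":0,"ry":0,"rz":0}
    - {"tx":-15,"ty":-34,"tz":0,"rx":0,"ry":0,"rz":0}
    - {"tx":-15,"ty":-34,"tz":0,"rx":0,"ry":0,"rz":0}
    - {"tx":-15,"ty":-34,"tz":0,"rx":0,"ry":0,"rz":0}
    - {"tx":-15,"ty":-34,"tz":0,"rx":0,"ry":0,"rz":0}

```text
time: 7.65
tool_pos: [473.9, -281.7, 111.3]
tcp_rot: [-3.14, 0.002, -3.084]
contact_force: [0.1, 0.4, 0.7]
grip_width: 0.7
finger_force: 0.0
```

Call:
carry_out:
  plan:
    - {"tx":0,"ty":0,"tz":-20,"rx":0,"ry":0,"rz":0}
    - {"tx":0,"ty":0,"tz":-15,"rx":0,"ry":0,"rz":0}
    - {"tx":0,"ty":0,"tz":0,"rx":0,"ry":0,"rz":0}
    - {"tx":0,"ty":0,"tz":0,"rx":0,"ry":0,"rz":0}

```text
time: 8.05
tool_pos: [474.3, -280.2, 76.2]
tcp_rot: [-3.141, 0.001, -3.084]
contact_force: [0.4, -0.1, 0.8]
grip_width: 0.2
finger_force: 0.0
```

Run:
```python
from h import *
t=bot.capture("top");s=bot.capture("scene")
a=cv2.resize(t[120:260,270:400],None,fx=3,fy=3,interpolation=2);b=cv2.resize(s[180:320,175:305],None,fx=3,fy=3,interpolation=2)
cv2.imwrite("pics/f1.png",np.hstack([a,b])[:,:,::-1]);print(bot.get_obs()["contact_force"],bot.get_obs()["tool_pos"])
m=bot.camera_model("scene")
for z in(0,35):
  p=m["camera_matrix"]@(m["R"]@(bot.get_obs()["tool_pos"]-[0,0,z])+m["t"]);print(p[:2]/p[2])
k=mask(t,100,130,120,60,(295,140,350,215));ys=np.where(k.sum(1)>255*15)[0];print(ys.min(),ys.max(),ray("top",(325,ys.max()+.5),8))
```

```text
[ 0.29469404  0.59070433 -0.47819194] [ 474.59095446 -280.29228118   76.7624524 ]
[226.50437826 228.18156947]
[228.50212685 236.37128775]
165 175 [645.08799454 -10.75965681   8.        ]
```

View pics/f1.png

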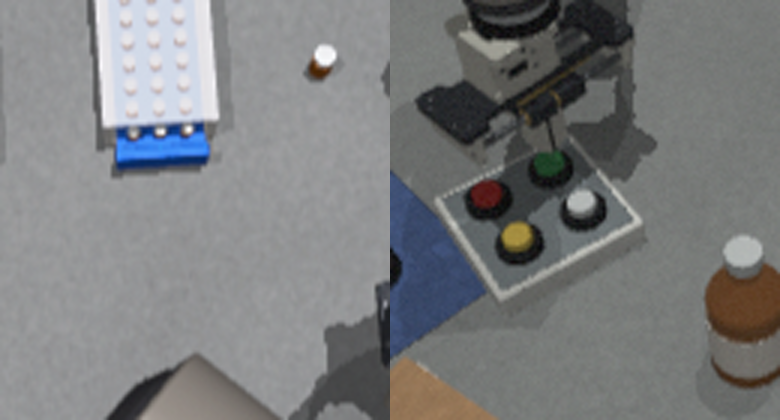

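The tray stands home, its face about 30 mm proud of the housing. The fingers hang right over the green button (crop 550,160), so I'll shift 3 mm back and descend.

Call:
carry_out:
  plan:
    - {"tx":-3,"ty":0,"tz":-6,"rx":0,"ry":0,"rz":0}
    - {"tx":0,"ty":0,"tz":-7,"rx":0,"ry":0,"rz":0}
    - {"tx":0,"ty":0,"tz":-5,"rx":0,"ry":0,"rz":0}
    - {"tx":0,"ty":0,"tz":-3,"rx":0,"ry":0,"rz":0}
    - {"tx":0,"ty":0,"tz":-2,"rx":0,"ry":0,"rz":0}

```text
time: 8.65
tool_pos: [470.6, -279.9, 52.2]
tcp_rot: [3.141, -0.0, -3.084]
contact_force: [-0.4, 1.3, 0.6]
grip_width: 0.3
finger_force: 0.7
```

Call:
carry_out:
  plan:
    - {"tx":0,"ty":0,"tz":-1,"rx":0,"ry":0,"rz":0}
    - {"tx":0,"ty":0,"tz":-1,"rx":0,"ry":0,"rz":0}

```text
time: 8.85
tool_pos: [470.6, -280.0, 50.8]
tcp_rot: [3.141, -0.0, -3.084]
contact_force: [-0.8, 1.0, 1.9]
grip_width: 0.5
finger_force: 1.1
```

Call:
carry_out:
  plan:
    - {"tx":0,"ty":0,"tz":-1,"rx":0,"ry":0,"rz":0}
    - {"tx":0,"ty":0,"tz":-1,"rx":0,"ry":0,"rz":0}

```text
time: 9.05
tool_pos: [470.6, -280.0, 48.9]
tcp_rot: [3.141, -0.0, -3.084]
contact_force: [-1.3, 1.1, 3.0]
grip_width: 0.5
finger_force: 1.6
```

The spring is yielding as expected (3 N at 49 mm). Bottom should be at 46.

Call:
carry_out:
  plan:
    - {"tx":0,"ty":0,"tz":-1,"rx":0,"ry":0,"rz":0}
    - {"tx":0,"ty":0,"tz":-1,"rx":0,"ry":0,"rz":0}

```text
time: 9.25
tool_pos: [470.7, -280.0, 46.8]
tcp_rot: [3.141, -0.0, -3.084]
contact_force: [-2.1, 2.5, 4.7]
grip_width: 0.2
finger_force: 2.2
```

Call:
carry_out:
  plan:
    - {"tx":0,"ty":0,"tz":-1,"rx":0,"ry":0,"rz":0}
    - {"tx":0,"ty":0,"tz":0,"rx":0,"ry":0,"rz":0}

```text
time: 9.45
tool_pos: [470.7, -280.0, 46.2]
tcp_rot: [3.142, 0.0, -3.084]
contact_force: [-3.1, 2.8, 7.6]
grip_width: 0.2
finger_force: 3.9
```

7.6 N is past the 5 N full-down force and the tool has stopped at 46.2, so the button is fully down. Releasing.

Call:
carry_out:
  plan:
    - {"tx":0,"ty":0,"tz":5,"rx":0,"ry":0,"rz":0}
    - {"tx":0,"ty":0,"tz":15,"rx":0,"ry":0,"rz":0}
    - {"tx":0,"ty":0,"tz":40,"rx":0,"ry":0,"rz":0}
    - {"tx":0,"ty":0,"tz":40,"rx":0,"ry":0,"rz":0}
    - {"tx":0,"ty":0,"tz":40,"rx":0,"ry":0,"rz":0}
    - {"tx":0,"ty":0,"tz":0,"rx":0,"ry":0,"rz":0}
    - {"tx":0,"ty":0,"tz":0,"rx":0,"ry":0,"rz":0}

```text
time: 10.15
tool_pos: [471.2, -280.5, 186.5]
tcp_rot: [-3.14, 0.002, -3.084]
contact_force: [0.5, -0.1, 0.6]
grip_width: 0.2
finger_force: 0.0
```

Run:
```python
from h import *
cv2.imwrite("pics/g1.png",bot.capture("scene")[:,:,::-1]);print(bot.get_obs()["contact_force"])
```

```text
[ 0.23093908 -0.52002015 -1.31174055]
```

View pics/g1.png

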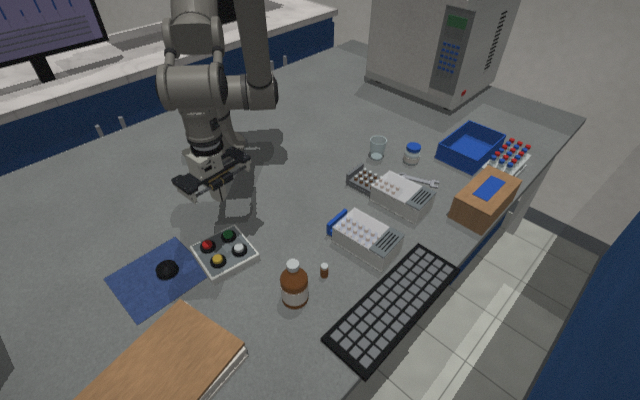

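The tray is home (338,222), the green button is up at (228,235), the grey tray and loose things look unmoved, and the arm is clear.

```bash
python3 -c "
from plant import bot
print(bot.close_job())"
```

```text
the job is handed in; nothing more can be done
None
```

I pushed the blue tray home against its stop (about 6 N), pressed the green button fully down and let it come back up, and handed the job in at about 10 s; the last picture shows everything else where it was, but no verdict came back.

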